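# Set out the unpainted pines for priming

### The arm

A 7-joint arm with a two-finger parallel gripper is mounted at the origin on the work surface. World frame = base frame: x ahead of the robot, y to its left, z up, the work surface at z = 0. Lengths are in m, angles in rad, forces in N, time in s.
With the tool pointing down it reaches from about 0.4 to 0.85 m from the base axis. Payload 4.5 kg.
Tool frame: the origin (TCP) lies on the centre line of the jaws, within the pads' length; the fingertips stand 11 mm ahead of it and the grasp point (between the pads) lies 8 mm behind it; z points along the fingers, y is the line along which they close (so a half turn about z gives the same grasp; the last joint's range is limited). The gripper opens to 88 mm and grips with 3 to 60 N. Pads are 18 mm wide; open, the fingers measure 123 mm over their backs; the gripper's body (75 mm by 187 mm) begins 45 mm behind the grasp point.
Start: joints at [1.338, 0.689, -0.195, 1.565, 0.157, 0.902, -0.215], TCP at [0.165, -0.603, 0.25] pointing down, gripper open.
Joint ranges: [-3.01, 3.01], [-0.46, 2.08], [-1.47, 1.51], [0.13, 2.56], [-1, 4.14], [0.04, 2.09], [-2.66, 2.66]. Speed limits (rad/s): [2.57, 2.57, 3.14, 3.14, 3.14, 3.14, 3.14].

### API

Orientations are given as a unit quaternion [x, y, z, w].
In Python, from plant import * gives the robot as it stands. The module is installed in compiled form; this text tells all that it offers.
- The arm moves only by the tool send_rows, never from a script. Its argument "motion" is a list of rows, each an object of numbers: "x", "y", "z": the shift along the tool's x, y, z in cm; "rx", "ry", "rz": the turn, a rotation vector about the tool's x, y, z in rad; "jaw": the finger opening in cm, from 0 to 8.81. In form: [{"x": .., "y": .., "z": .., "rx": .., "ry": .., "rz": .., "jaw": ..}, ...]. A call has exactly 5 rows; each row shifts and turns the commanded pose from where the row before left it, along the tool's axes as they then stand; what a row does not reach is not made up. A row lasts 1/10 s, in which the tool goes at most 50 mm and 8.59 degrees, less where a joint would pass 70% of its speed; a pose out of reach is approached as far as the arm can. A call is refused whole if a number of a shift passes 5 or a number of a turn 0.15, either way. A call with a gripper value outside its range is refused whole. The fingers move at their own pace and stop on an object; "grip_force" is the grip in N (left out, the last holds). Time passes only in rows, so rows that do not move let the fingers close, or fill a call up. It gives the time, the measured TCP pose, the force, the opening and the grip force at its end, in the units of the state.
- get_state(): the state, without advancing time (a new reading comes with each control period).
- snapshot(name): name is "scene" or "top" or "wrist"; returns a dict with "img" (400x640x3 uint8, red, green, blue), "vertical_fov" (degrees; the focal length in pixels is half the picture's height over the tangent of half this angle, whatever the lens; pixels are square), "cx", "cy" (the principal point, pixels), "D" ([k1, k2, p1, p2, k3] as OpenCV has them; the pictures are not rectified), "extrinsics" (4x4, takes a point from camera to world coordinates). Camera axes: x right, y up, looking along -z (the intrinsics and any distortion apply to the point x, -y, -z); pixel columns grow to the right and rows downward; lengths in m; the calibration is good to about 2 mm. A picture is of the moment at which its call begins. There is no depth.
- finish_job(): hands the job in; it is judged then, once.
The state is a dict: "clock": time; "q": joint angles; "qd": joint speeds; "joint_torque": joint torques, N m; "tool_pos": TCP position; "eef_rot": TCP orientation; "contact_force": force on the tool from outside, world axes, zero at the start; "moment": the same for the moment, N m; "opening": opening from 0.0 (shut) to 1.0 (fully open); "finger_force": force on a finger pad.
Only numpy, scipy, OpenCV 4.12 (cv2) and the standard library are available. Lean on these libraries where they do the work, as an engineer would, in place of code of your own. Each camera call takes 0.05 s, during which the arm holds its last target. There are 200 camera calls.

### The job

Get the three unpainted grey pine trees ready for priming: stand each upright in the middle of the jar lid of its own size rank, the smallest tree on the smallest (yellow) lid, the middle one on the middle-sized (orange) lid and the tallest on the largest (blue) lid. Do them in that order, smallest first, so that the tall ones never stand in the way. Leave the finished green tree, the queen and the farmhouse where they are.

Things in the scene. Friction and masses are not known exactly. Their poses are not given: they have to be found in the camera images.
- tree_small: plain grey plastic pine tree, unpainted all over, the smallest of three: 62 mm tall, 15 g, upright on a round base 30 mm across. Round about its z axis, in three tiers. Origin: centre of the base's underside. Grip it by the middle tier, an upright band 20 mm across, 29 to 34 mm above the origin; lowest tier 26 mm across at 14 to 18 mm, tapering inwards above
- tree_medium: plain grey plastic pine tree, unpainted all over, the middle one of three: 80 mm tall, 30 g, upright on a round base 40 mm across. Round about its z axis, in three tiers. Origin: centre of the base's underside. Grip it by the middle tier, an upright band 26 mm across, 37 to 44 mm above the origin; lowest tier 34 mm across at 18 to 23 mm, tapering inwards above
- tree_tall: plain grey plastic pine tree, unpainted all over, the tallest of three: 98 mm tall, 50 g, upright on a round base 52 mm across. Round about its z axis, in three tiers. Origin: centre of the base's underside. Grip it by the middle tier, an upright band 34 mm across, 45 to 54 mm above the origin; lowest tier 44 mm across at 22 to 28 mm, tapering inwards above
- lid_small: smallest of three round jar lids, yellow plastic, flat side up, 56 mm across, 8 mm high, stuck to the board. Origin: centre of its underside, on the board; the tree stands on its flat top, 8 mm above
- lid_medium: middle-sized one of three round jar lids, orange plastic, flat side up, 70 mm across, 8 mm high, stuck to the board. Origin: centre of its underside, on the board; the tree stands on its flat top, 8 mm above
- lid_large: largest of three round jar lids, blue plastic, flat side up, 86 mm across, 8 mm high, stuck to the board. Origin: centre of its underside, on the board; the tree stands on its flat top, 8 mm above
- tree_green: bystander: finished pine tree of the same shape as the middle grey one, painted green with a brown base, 80 mm tall, base 40 mm across, loose. Origin: centre of its underside
- queen: bystander: ebony-black chess queen, 75 mm tall, foot 34 mm across, loose. Origin: centre of its underside
- farmhouse: bystander: brown resin model farmhouse, loose, 64 mm long (its x axis), 46 mm wide (y), 58 mm high to the chimney top. Origin: centre of its underside

How it is judged:
On the way, in this order (a step that is already met when the one before it is completed fails the run):
1. the smallest grey tree stands released in the middle of the smallest lid (horizontal distance between tree_small and lid_small below 0.013 m and height (world z) of tree_small between 0.006 and 0.011 m and angle between tree_small's own z axis and vertical below 0.1 rad and contact force between the fingers and tree_small below 0.05 N and linear speed of tree_small below 0.02 m/s), for 0.2 s.
2. the middle-sized grey tree stands released in the middle of the middle-sized lid (horizontal distance between tree_medium and lid_medium below 0.015 m and height (world z) of tree_medium between 0.006 and 0.011 m and angle between tree_medium's own z axis and vertical below 0.1 rad and contact force between the fingers and tree_medium below 0.05 N and linear speed of tree_medium below 0.02 m/s), for 0.2 s.
3. the tallest grey tree stands released in the middle of the largest lid (horizontal distance between tree_tall and lid_large below 0.015 m and height (world z) of tree_tall between 0.006 and 0.011 m and angle between tree_tall's own z axis and vertical below 0.1 rad and contact force between the fingers and tree_tall below 0.05 N and linear speed of tree_tall below 0.02 m/s), for 0.2 s.
At the end, for the whole second after the job is handed in: All three grey trees stand upright (within 0.1 rad), let go and still, on their own lids: smallest on yellow within 13 mm of its centre, middle one on orange and tallest on blue within 15 mm (all of step 1 and all of step 2 and all of step 3); the robot touches nothing.
It fails at once if the green tree is shifted by more than 25 mm or knocked over (distance of tree_green from where it was at the start of the episode above 0.025 m or angle between tree_green's own z axis and vertical above 0.4 rad).
It fails at once if the queen is shifted by more than 25 mm or knocked over (distance of queen from where it was at the start of the episode above 0.025 m or angle between queen's own z axis and vertical above 0.4 rad).
It fails at once if the farmhouse is shifted by more than 25 mm or knocked over (distance of farmhouse from where it was at the start of the episode above 0.025 m or angle between farmhouse's own z axis and vertical above 0.4 rad).
It also fails if it takes over 112 s, if anything falls off the work surface, if the arm or the gripper's body presses on something with over 40 N, if the wrist force passes 120 N, or if a joint passes its speed limit or range.

## Working session

There is one attempt and no reset: what is moved stays moved. The work goes in short steps, Python scripts to look and compute and a tool call to move; the robot and the scene stay as the last step left them, time stands still between calls to the robot, and variables do not carry over. Pictures are saved under pics/ and viewed, at most 16 in all, crops included, and the job is handed in when it is done.

Besides the shell and the picture viewer there is one more tool, called after "Emit:" in YAML: its name, and indented under it one key for each argument. send_rows: Moves the arm, as the interface text tells. Its arguments: {"type":"object","properties":{"motion":{"type":"array"},"grip_force":{"type":"number"}},"required":["motion"]}

```bash
mkdir -p pics
cat > h.py <<'E'
from plant import *
import numpy as np, cv2
def cam(s):
    f=200/np.tan(np.radians(s["vertical_fov"])/2)
    return np.array([[f,0,s["cx"]],[0,f,s["cy"]],[0,0,1.]]),np.array(s["D"],float),np.array(s["extrinsics"])
def ray(s,px,z):
    K,D,T=cam(s)
    u=cv2.undistortPoints(np.array(px,float).reshape(-1,1,2),K,D).reshape(-1,2)
    d=np.c_[u[:,0],-u[:,1],-np.ones(len(u))]@T[:3,:3].T
    o=T[:3,3]
    return o+d*((z-o[2])/d[:,2])[:,None]
def proj(s,P):
    K,D,T=cam(s); P=(np.array(P,float).reshape(-1,3)-T[:3,3])@T[:3,:3]
    return cv2.projectPoints(P*[1,-1,-1],np.zeros(3),np.zeros(3),K,D)[0].reshape(-1,2)
def save(s,n): cv2.imwrite(f"pics/{n}.png",s["img"][:,:,::-1])
E
python3 - <<'E'
from h import *
for n in("scene","top"):
    s=snapshot(n); save(s,n+"0"); np.save(n+"0.npy",s,allow_pickle=True); print(n,s["vertical_fov"],s["D"],np.round(s["extrinsics"],3).tolist())
st=get_state();print({k:np.round(v,3).tolist() for k,v in st.items()})
E
```

```text
scene 48.077845313772 [-0.09351118  0.          0.          0.          0.        ] [[0.426, -0.754, 0.5, 1.08], [0.905, 0.349, -0.244, -0.258], [0.01, 0.557, 0.831, 0.951], [0.0, 0.0, 0.0, 1.0]]
top 49.31064889038366 [-0.09660895  0.          0.          0.          0.        ] [[-0.013, 0.995, -0.103, 0.387], [-1.0, -0.012, 0.012, 0.006], [0.011, 0.104, 0.995, 1.093], [0.0, 0.0, 0.0, 1.0]]
{'clock': 0.1, 'q': [1.338, 0.69, -0.195, 1.566, 0.157, 0.902, -0.215], 'qd': [0.0, -0.001, -0.001, -0.004, 0.001, -0.0, -0.0], 'joint_torque': [-0.003, -52.85, -1.272, -15.384, -0.053, 0.002, 0.0], 'tool_pos': [0.165, -0.602, 0.249], 'eef_rot': [0.991, 0.133, -0.0, -0.001], 'contact_force': [0.127, -1.008, 0.036], 'moment': [0.0, 0.015, 0.035], 'finger_force': 0.0, 'opening': 1.0}
```

View pics/top0.png

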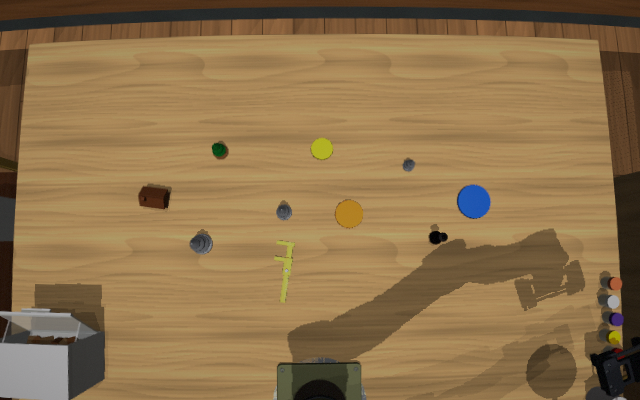

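View pics/scene0.png

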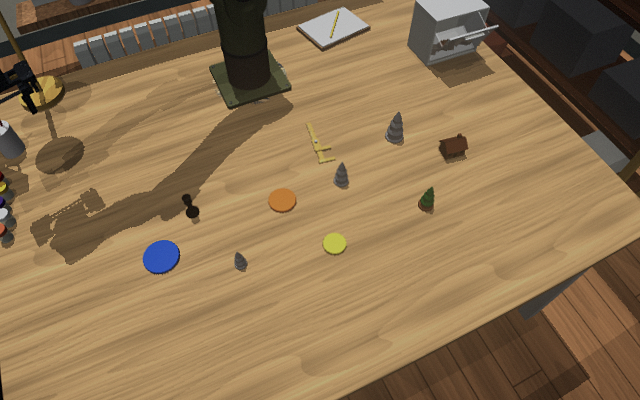

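The top view shows the yellow lid at (321,148), orange at (349,214) and blue at (474,202). The small tree is at (408,165), medium at (284,212) and tall at (201,243). The bystanders are the green tree (219,150), queen (437,237) and house (154,197). The scene view agrees with this.

```bash
cat > m.py <<'E'
from h import *
S={n:np.load(n+"0.npy",allow_pickle=True).item() for n in("scene","top")}
def blobs(m):
    n,l,st,c=cv2.connectedComponentsWithStats(m.astype(np.uint8)); return l,st,c
seeds={"scene":{"ly":(334,243),"lo":(282,200),"lb":(161,256)},"top":{"ly":(321,148),"lo":(349,214),"lb":(474,202)}}
for n,s in S.items():
    hsv=cv2.cvtColor(s["img"],cv2.COLOR_RGB2HSV).astype(int)
    for k,p in seeds[n].items():
        h0=hsv[p[1],p[0]]
        l,st,c=blobs((abs(hsv[...,0]-h0[0])<5)&(hsv[...,1]>170)&(hsv[...,2]>50))
        i=l[p[1],p[0]]; ct=cv2.findContours((l==i).astype(np.uint8),0,1)[0][0].reshape(-1,2)
        W=ray(s,ct,.008)
        (cx,cy),r=cv2.minEnclosingCircle((W[:,:2]*1000).astype(np.float32))
        print(n,k,h0,st[i],"centroid",ray(s,[c[i]],.008)[0].round(4),"circ",round(cx,1),round(cy,1),2*round(r,1))
    m=(hsv[...,1]<70)
    l,st,c=blobs(m)
    for i in range(1,len(c)):
        if 40<st[i,4]<1500 : print(n,"grey",st[i],c[i].round(1),ray(s,[c[i]],.02)[0].round(3))
cr=[("top",408,165),("top",284,212),("top",201,243),("scene",240,260),("scene",342,174),("scene",396,127)]
t=[cv2.resize(S[n]["img"][y-22:y+22,x-22:x+22],(264,264),interpolation=cv2.INTER_NEAREST) for n,x,y in cr]
cv2.imwrite("pics/crops0.png",np.vstack([np.hstack(t[:3]),np.hstack(t[3:])])[:,:,::-1])
E
python3 m.py
```

```text
scene ly [ 30 153 190] [     0      0    640    400 255993] centroid [0.5136 0.0057 0.008 ] circ -68.4 291.6 2651.4
scene lo [ 15 180 184] [269 189  27  23 499] centroid [ 0.475 -0.081  0.008] circ 474.2 -81.2 70.0
scene lb [112 188 179] [143 240  36  33 894] centroid [ 0.5017 -0.4006  0.008 ] circ 500.9 -400.6 85.0
scene grey [31  0 26  7 97] [40.7  1.9] [-0.751 -0.586  0.02 ]
scene grey [69  0 22  6 93] [79.1  1.9] [-0.669 -0.445  0.02 ]
scene grey [260   0  58  17 531] [283.8   5.4] [-0.292  0.238  0.02 ]
scene grey [ 163    3   59   39 1286] [191.5  22.6] [-0.335 -0.092  0.02 ]
scene grey [ 298    6   71   41 1476] [332.5  26. ] [-0.107  0.342  0.02 ]
scene grey [148  18  21  28 345] [158.5  31.5] [-0.337 -0.208  0.02 ]
scene grey [134  22  21  29 342] [143.8  35.8] [-0.337 -0.26   0.02 ]
scene grey [  0  24  16  34 274] [ 4.8 44.2] [-0.535 -0.726  0.02 ]
scene grey [119  26  21  29 359] [128.9  40. ] [-0.337 -0.311  0.02 ]
scene grey [  73   30   53   39 1193] [98.4 49.3] [-0.335 -0.415  0.02 ]
scene grey [220  38  47  22 158] [243.9  52.5] [-0.1   0.02  0.02]
scene grey [  0  6
[... 1078 characters left out ...]
0.474 0.082 0.02 ]
top grey [436 233  10  10  50] [440.5 237. ] [ 0.407 -0.306  0.02 ]
top grey [190 234  23  20 350] [201.  243.6] [0.398 0.287 0.02 ]
top grey [601 277   8  12  65] [604.3 282.4] [ 0.281 -0.737  0.02 ]
top grey [598 295  22  14 239] [608.8 300.8] [ 0.233 -0.747  0.02 ]
top grey [603 311  10  13  76] [606.5 316.7] [ 0.193 -0.739  0.02 ]
top grey [599 329   9  12  72] [602.7 334.2] [ 0.149 -0.726  0.02 ]
top grey [ 586  340   54   60 1354] [613.7 375.3] [ 0.042 -0.755  0.02 ]
top grey [315 357  25   7 105] [325.3 360.2] [ 0.113 -0.016  0.02 ]
top grey [361 384   6  16  61] [362.6 393. ] [ 0.032 -0.105  0.02 ]
top grey [304 390  32  10 103] [319.9 395.7] [ 0.028 -0.002  0.02 ]
```

View pics/crops0.png

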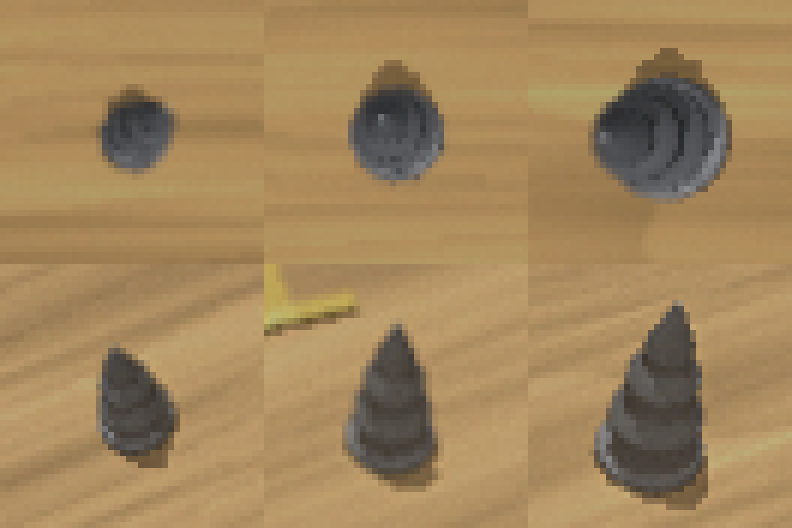

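Scene and top agree to about 5 mm. The trees' band shapes are clear in both views. Next I square the tool to the world axes and go above the small tree to refine with the wrist camera.

Emit:
send_rows:
  motion:
    - {"rz": 0.134}
    - {"rz": 0.134}
    - {"x": 3.6,"y": -3.4}
    - {"x": 3.6,"y": -3.4}
    - {"x": 3.6,"y": -3.4}
  grip_force: 10

```text
schema error: expected keys x, y, z, rx, ry, rz, jaw
```

Emit:
send_rows:
  motion:
    - {"x": 3.6,"y": -3.4}
    - {"x": 3.6,"y": -3.4}
    - {"x": 3.6,"y": -3.4}
    - {"x": 3.6,"y": -3.4}
    - {"x": 3.6,"y": -3.4}

```text
schema error: expected keys x, y, z, rx, ry, rz, jaw
```

Emit:
send_rows:
  motion:
    - {"x": 3.6,"y": -3.4}
    - {"x": 3.6,"y": -3.4}
    - {"x": 3.6,"y": -3.4}
    - {}
    - {}

```text
schema error: expected keys x, y, z, rx, ry, rz, jaw
```

Run:
```python
from h import *
s=snapshot("wrist"); save(s,"w1"); np.save("wrist1.npy",s,allow_pickle=True); st=get_state()
print(np.round(st["tool_pos"],4),np.round(st["eef_rot"],4),np.round(s["extrinsics"],3).tolist())
```

```text
[ 0.1646 -0.6025  0.2491] [ 9.911e-01  1.330e-01 -1.000e-04 -7.000e-04] [[0.265, 0.916, 0.303, 0.243], [-0.964, 0.252, 0.081, -0.582], [-0.002, -0.313, 0.95, 0.384], [0.0, 0.0, 0.0, 1.0]]
```

View pics/w1.png

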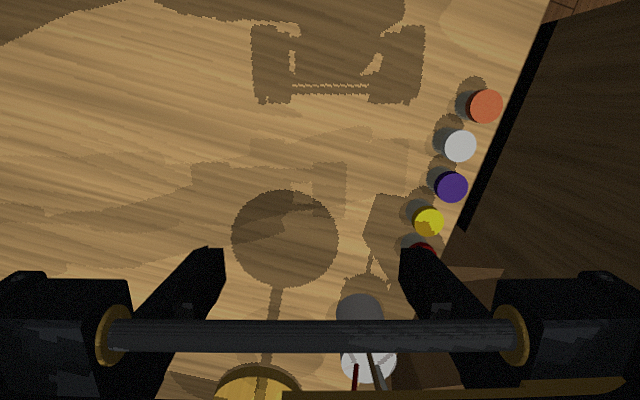

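The wrist view shows only paint pots and the fingers, because all three moves were refused. Every key is required in each row, so I resend.

Emit:
send_rows:
  motion:
    - {"x": 0,"y": 0,"z": 0,"rx": 0,"ry": 0,"rz": 0.134,"jaw": 8.8}
    - {"x": 0,"y": 0,"z": 0,"rx": 0,"ry": 0,"rz": 0.134,"jaw": 8.8}
    - {"x": 3.6,"y": -3.4,"z": 0,"rx": 0,"ry": 0,"rz": 0,"jaw": 8.8}
    - {"x": 3.6,"y": -3.4,"z": 0,"rx": 0,"ry": 0,"rz": 0,"jaw": 8.8}
    - {"x": 3.6,"y": -3.4,"z": 0,"rx": 0,"ry": 0,"rz": 0,"jaw": 8.8}
  grip_force: 10

```text
clock: 0.65
tool_pos: [0.2738, -0.4997, 0.2495]
eef_rot: [1.0, -0.001, 0.0, -0.0]
contact_force: [1.0, 0.2, 0.1]
opening: 0.998
finger_force: 0.0
```

Emit:
send_rows:
  motion:
    - {"x": 3.6,"y": -3.4,"z": 0,"rx": 0,"ry": 0,"rz": 0,"jaw": 8.8}
    - {"x": 3.6,"y": -3.4,"z": 0,"rx": 0,"ry": 0,"rz": 0,"jaw": 8.8}
    - {"x": 3.6,"y": -3.4,"z": 0,"rx": 0,"ry": 0,"rz": 0,"jaw": 8.8}
    - {"x": 3.6,"y": -3.4,"z": 0,"rx": 0,"ry": 0,"rz": 0,"jaw": 8.8}
    - {"x": 3.6,"y": -3.4,"z": 0,"rx": 0,"ry": 0,"rz": 0,"jaw": 8.8}

```text
clock: 1.15
tool_pos: [0.4542, -0.3296, 0.2496]
eef_rot: [1.0, -0.001, -0.0, -0.0]
contact_force: [1.1, -1.5, 1.2]
opening: 1.001
finger_force: 0.0
```

Emit:
send_rows:
  motion:
    - {"x": 3.6,"y": -3.4,"z": 0,"rx": 0,"ry": 0,"rz": 0,"jaw": 8.8}
    - {"x": 3.6,"y": -3.4,"z": 0,"rx": 0,"ry": 0,"rz": 0,"jaw": 8.8}
    - {"x": 1.8,"y": -3.4,"z": 0,"rx": 0,"ry": 0,"rz": 0,"jaw": 8.8}
    - {"x": 0,"y": 0,"z": 0,"rx": 0,"ry": 0,"rz": 0,"jaw": 8.8}
    - {"x": 0,"y": 0,"z": 0,"rx": 0,"ry": 0,"rz": 0,"jaw": 8.8}

```text
clock: 1.65
tool_pos: [0.5433, -0.2283, 0.2493]
eef_rot: [1.0, 0.001, -0.0, -0.0]
contact_force: [-0.9, -0.3, -0.2]
opening: 1.002
finger_force: 0.0
```

Run:
```python
from h import *
s=snapshot("wrist"); save(s,"w2"); np.save("w2.npy",s,allow_pickle=True); st=get_state()
print(np.round(st["tool_pos"],4),np.round(st["eef_rot"],4),np.round(s["extrinsics"],3).tolist())
```

```text
[ 0.5425 -0.2301  0.2495] [ 1.e+00 -8.e-04 -6.e-04  4.e-04] [[0.003, 0.949, 0.314, 0.625], [-1.0, 0.003, 0.0, -0.229], [-0.001, -0.314, 0.949, 0.384], [0.0, 0.0, 0.0, 1.0]]
```

View pics/w2.png

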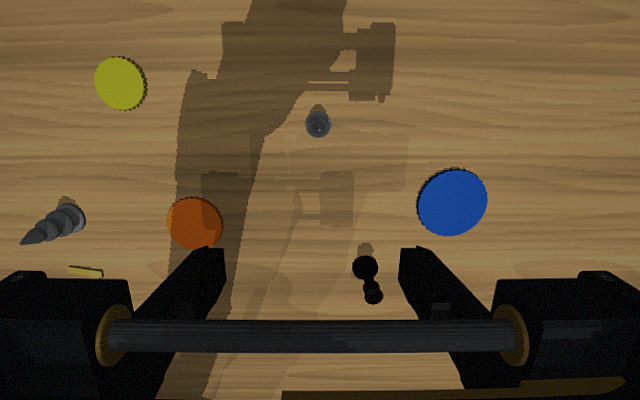

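The wrist view shows the small tree at (317,122), yellow lid (120,83), orange (195,222), blue (452,202), queen (366,268) and medium tree (65,222).

```bash
cat > w.py <<'E'
from h import *
import sys
HS={"ly":30,"lo":15,"lb":110}
def lids(s,names):
    hsv=cv2.cvtColor(s["img"],cv2.COLOR_RGB2HSV).astype(int); o={}
    for k in names:
        m=((abs(hsv[...,0]-HS[k])<8)&(hsv[...,1]>185)&(hsv[...,2]>60)).astype(np.uint8)
        n,l,st,c=cv2.connectedComponentsWithStats(m)
        if n<2: continue
        i=1+st[1:,4].argmax(); ct=max(cv2.findContours((l==i).astype(np.uint8),0,1)[0],key=len).reshape(-1,2)
        W=ray(s,ct,.008)[:,:2]*1000
        (a,b),r=cv2.minEnclosingCircle(W.astype(np.float32)); print(k,st[i],"cen",(ray(s,[c[i]],.008)[0]*1000).round(1)[:2],"circ",round(a,1),round(b,1),"dia",round(2*r,1))
def tree(s,seed,z=0.002,smax=80):
    hsv=cv2.cvtColor(s["img"],cv2.COLOR_RGB2HSV).astype(int)
    n,l,st,c=cv2.connectedComponentsWithStats((hsv[...,1]<smax).astype(np.uint8),connectivity=4)
    i=l[seed[1],seed[0]]; ct=max(cv2.findContours((l==i).astype(np.uint8),0,1)[0],key=len).reshape(-1,2)
    W=ray(s,ct,z)[:,:2]*1000
    (a,b),r=cv2.minEnclosingCircle(W.astype(np.float32)); print("tree",st[i],"cen px",c[i].round(1),(ray(s,[c[i]],z)[0]*1000).round(1)[:2],"circ",round(a,1),round(b,1),"dia",round(2*r,1), "bbox mm",W.min(0).round(1),W.max(0).round(1))
    return W
E
python3 - <<'E'
from w import *
s=np.load("w2.npy",allow_pickle=True).item()
lids(s,HS); tree(s,(317,125)); tree(s,(75,215))
t=np.load("top0.npy",allow_pickle=True).item(); tree(t,(408,165));tree(t,(284,212));tree(t,(201,243))
E
```

```text
ly [  94   57   52   53 2075] cen [636.9 -16.7] circ 636.2 -16.7 dia 57.6
lo [ 166  197   57   53 2256] cen [470.9 -82.3] circ 470.0 -83.3 dia 72.8
lb [ 417  169   70   67 3533] cen [ 499.3 -401. ] circ 498.1 -401.0 dia 86.3
tree [305 111  26  27 542] cen px [317.7 124.1] [ 591.4 -236. ] circ 591.2 -236.0 dia 29.8 bbox mm [ 576.7 -250.1] [ 606.  -221.4]
tree [  19  203   66   43 1460] cen px [ 56.1 224.6] [465.3 102.5] circ 461.8 113.7 dia 109.5 bbox mm [435.2  62.2] [494.9 162.4]
tree [403 160  12  12 113] cen px [408.4 165. ] [ 592.1 -235.9] circ 592.2 -236.1 dia 32.9 bbox mm [ 576.6 -250.7] [ 605.2 -221.6]
tree [276 204  16  16 197] cen px [283.6 211.9] [475.8  83.4] circ 476.1 83.1 dia 40.1 bbox mm [458.   64.7] [495.8 102.5]
tree [190 234  23  21 354] cen px [201.  243.6] [398.7 291.2] circ 399.4 291.6 dia 56.6 bbox mm [372.7 263.4] [422.7 319.2]
```

Emit:
send_rows:
  motion:
    - {"x": 4.85,"y": 0.6,"z": 0,"rx": 0,"ry": 0,"rz": 0,"jaw": 8.8}
    - {"x": 0,"y": 0,"z": 4,"rx": 0,"ry": 0,"rz": 0,"jaw": 7}
    - {"x": 0,"y": 0,"z": 4,"rx": 0,"ry": 0,"rz": 0,"jaw": 6}
    - {"x": 0,"y": 0,"z": 4,"rx": 0,"ry": 0,"rz": 0,"jaw": 5}
    - {"x": 0,"y": 0,"z": 0,"rx": 0,"ry": 0,"rz": 0,"jaw": 5}

```text
clock: 2.2
tool_pos: [0.5865, -0.2364, 0.1245]
eef_rot: [1.0, -0.002, -0.006, -0.001]
contact_force: [-0.1, -0.0, -0.2]
opening: 0.658
finger_force: 0.0
```

Emit:
send_rows:
  motion:
    - {"x": 0,"y": 0,"z": 3,"rx": 0,"ry": 0,"rz": 0,"jaw": 5}
    - {"x": 0,"y": 0,"z": 3,"rx": 0,"ry": 0,"rz": 0,"jaw": 5}
    - {"x": 0,"y": 0,"z": 2.2,"rx": 0,"ry": 0,"rz": 0,"jaw": 5}
    - {"x": 0,"y": 0,"z": 1.0,"rx": 0,"ry": 0,"rz": 0,"jaw": 5}
    - {"x": 0,"y": 0,"z": 0,"rx": 0,"ry": 0,"rz": 0,"jaw": 5}

```text
clock: 2.7
tool_pos: [0.5914, -0.2366, 0.0381]
eef_rot: [1.0, -0.001, -0.0, 0.0]
contact_force: [-0.6, -1.1, -0.2]
opening: 0.571
finger_force: 0.0
```

Run:
```python
from h import *
s=snapshot("wrist"); save(s,"w3"); st=get_state()
print(np.round(st["tool_pos"],4),np.round(st["eef_rot"],4),st["opening"])
```

```text
[ 0.5922 -0.2366  0.039 ] [ 1.0e+00 -1.2e-03  6.0e-04  5.0e-04] 0.5652724373779215
```

View pics/w3.png

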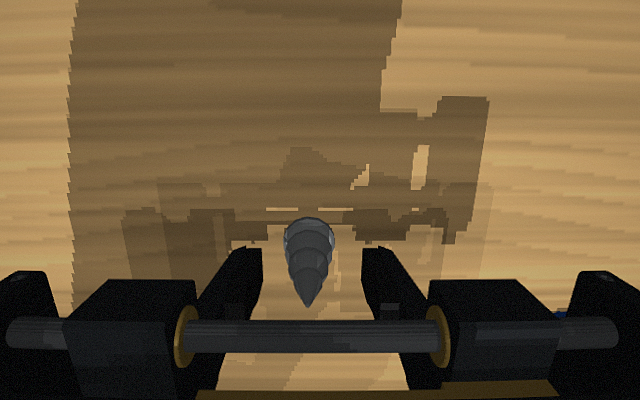

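The small tree, at (308,250), sits between the fingertips at (262,260) and (362,260). I close and lift.

Emit:
send_rows:
  motion:
    - {"x": 0,"y": 0,"z": 0.1,"rx": 0,"ry": 0,"rz": 0,"jaw": 3.5}
    - {"x": 0,"y": 0,"z": 0,"rx": 0,"ry": 0,"rz": 0,"jaw": 2.6}
    - {"x": 0,"y": 0,"z": 0,"rx": 0,"ry": 0,"rz": 0,"jaw": 2.2}
    - {"x": 0,"y": 0,"z": 0,"rx": 0,"ry": 0,"rz": 0,"jaw": 1.4}
    - {"x": 0,"y": 0,"z": 0,"rx": 0,"ry": 0,"rz": 0,"jaw": 1.0}
  grip_force: 8

```text
clock: 3.25
tool_pos: [0.5921, -0.2353, 0.0372]
eef_rot: [1.0, -0.001, 0.0, 0.0]
contact_force: [0.1, 0.5, 2.4]
opening: 0.218
finger_force: 8.0
```

Emit:
send_rows:
  motion:
    - {"x": 0,"y": 0,"z": 0,"rx": 0,"ry": 0,"rz": 0,"jaw": 1}
    - {"x": 0,"y": 0,"z": 0,"rx": 0,"ry": 0,"rz": 0,"jaw": 1}
    - {"x": 0,"y": 0,"z": 0,"rx": 0,"ry": 0,"rz": 0,"jaw": 1}
    - {"x": 0,"y": 0,"z": -1,"rx": 0,"ry": 0,"rz": 0,"jaw": 1.0}
    - {"x": 0,"y": 0,"z": -2,"rx": 0,"ry": 0,"rz": 0,"jaw": 1.0}

```text
clock: 3.75
tool_pos: [0.5902, -0.2351, 0.0658]
eef_rot: [1.0, -0.001, -0.002, -0.0]
contact_force: [0.2, -0.0, -0.6]
opening: 0.216
finger_force: 8.0
```

Emit:
send_rows:
  motion:
    - {"x": 0,"y": 0,"z": -3,"rx": 0,"ry": 0,"rz": 0,"jaw": 1}
    - {"x": 0,"y": 0,"z": -3,"rx": 0,"ry": 0,"rz": 0,"jaw": 1}
    - {"x": 0,"y": 0,"z": -1.5,"rx": 0,"ry": 0,"rz": 0,"jaw": 1}
    - {"x": 0,"y": 0,"z": 0,"rx": 0,"ry": 0,"rz": 0,"jaw": 1.0}
    - {"x": 0,"y": 0,"z": 0,"rx": 0,"ry": 0,"rz": 0,"jaw": 1.0}

```text
clock: 4.25
tool_pos: [0.5911, -0.2353, 0.141]
eef_rot: [1.0, -0.001, -0.001, -0.0]
contact_force: [-0.7, 0.2, -1.2]
opening: 0.214
finger_force: 8.0
```

Run:
```python
from h import *
from w import tree
s=snapshot("wrist"); save(s,"w4"); np.save("w4.npy",s,allow_pickle=True);st=get_state()
print(np.round(st["tool_pos"],4),np.round(st["eef_rot"],4),st["opening"],st["finger_force"])
```

```text
[ 0.5907 -0.2351  0.1404] [ 1.0e+00 -5.0e-04 -1.2e-03 -4.0e-04] 0.21374953510004155 8.000023623317247
```

View pics/w4.png

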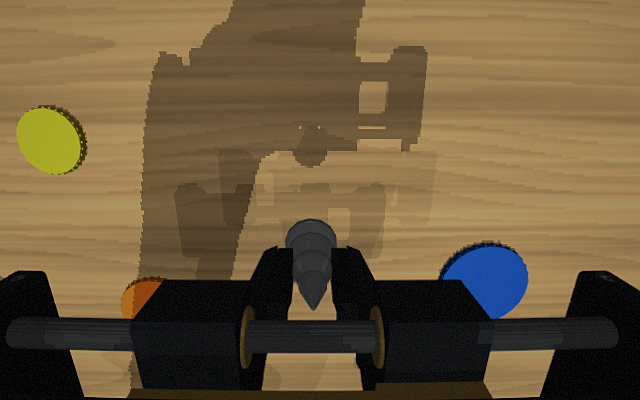

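The tree is held: base at about (311,235), apex (314,309). I check pitch against the projection of an upright tree.

Run:
```python
from w import *
s=np.load("w4.npy",allow_pickle=True).item()
b=np.array([.5909,-.2352,.1404-.0372])
print("apex",proj(s,b+[0,0,.062]),"base far edge",proj(s,b+[.015,0,.0015]),"L/R",proj(s,[b+[0,.015,.0015],b+[0,-.015,.0015]]))
for d in(-.2,.2): print("tilt",d,proj(s,b+[.062*np.sin(d),0,.062*np.cos(d)]))
lids(s,["ly"])
```

```text
apex [[308.90466433 307.01721988]] base far edge [[309.79592692 217.77647514]] L/R [[283.85238716 242.00607485]
 [335.82987679 242.03929814]]
tilt -0.2 [[309.00918573 329.88929785]]
tilt 0.2 [[308.85052634 278.72505607]]
ly [  17  107   69   68 3425] cen [637.5 -16.9] circ 637.5 -17.8 dia 60.1
```

Upright. Now carry it to the yellow lid at (0.637, -0.017).

Emit:
send_rows:
  motion:
    - {"x": 0.6,"y": -2.6,"z": 0,"rx": 0,"ry": 0,"rz": 0,"jaw": 1}
    - {"x": 0.8,"y": -4,"z": 0,"rx": 0,"ry": 0,"rz": 0,"jaw": 1}
    - {"x": 0.8,"y": -4,"z": 0,"rx": 0,"ry": 0,"rz": 0,"jaw": 1}
    - {"x": 0.8,"y": -4,"z": 0,"rx": 0,"ry": 0,"rz": 0,"jaw": 1}
    - {"x": 0.8,"y": -4,"z": 0,"rx": 0,"ry": 0,"rz": 0,"jaw": 1}

```text
clock: 4.8
tool_pos: [0.6289, -0.0478, 0.1398]
eef_rot: [1.0, -0.001, -0.002, -0.0]
contact_force: [0.7, 0.6, 1.0]
opening: 0.215
finger_force: 8.0
```

Emit:
send_rows:
  motion:
    - {"x": 0.8,"y": -3.3,"z": 0,"rx": 0,"ry": 0,"rz": 0,"jaw": 1}
    - {"x": 0,"y": 0,"z": 2.4,"rx": 0,"ry": 0,"rz": 0,"jaw": 1}
    - {"x": 0,"y": 0,"z": 3,"rx": 0,"ry": 0,"rz": 0,"jaw": 1}
    - {"x": 0,"y": 0,"z": 2,"rx": 0,"ry": 0,"rz": 0,"jaw": 1}
    - {"x": 0,"y": 0,"z": 0,"rx": 0,"ry": 0,"rz": 0,"jaw": 1}

```text
clock: 5.3
tool_pos: [0.6344, -0.0163, 0.0632]
eef_rot: [1.0, -0.0, -0.005, 0.0]
contact_force: [0.2, 0.5, -0.1]
opening: 0.214
finger_force: 8.0
```

Emit:
send_rows:
  motion:
    - {"x": 0,"y": 0,"z": 0,"rx": 0,"ry": 0,"rz": 0,"jaw": 1}
    - {"x": 0,"y": 0,"z": 0,"rx": 0,"ry": 0,"rz": 0,"jaw": 1}
    - {"x": 0,"y": 0,"z": 0,"rx": 0,"ry": 0,"rz": 0,"jaw": 1}
    - {"x": 0,"y": 0,"z": 0,"rx": 0,"ry": 0,"rz": 0,"jaw": 1}
    - {"x": 0,"y": 0,"z": 0,"rx": 0,"ry": 0,"rz": 0,"jaw": 1}

```text
clock: 5.8
tool_pos: [0.6384, -0.0165, 0.0684]
eef_rot: [1.0, -0.001, 0.001, 0.0]
contact_force: [-0.8, -0.3, 0.0]
opening: 0.214
finger_force: 8.0
```

Run:
```python
from h import *
s=snapshot("wrist"); save(s,"w5"); np.save("w5.npy",s,allow_pickle=True)
P=np.array([get_state()["tool_pos"]]);print(P.round(4))
t=P[0]-[0,0,.0372]
a=np.linspace(0,6.28,60)
im=s["img"][:,:,::-1].copy()
for c,r,z,col in(((.637,-.017),.028,.008,(0,0,255)),(t[:2],.015,t[2],(255,0,0))):
    cv2.polylines(im,[proj(s,np.c_[c[0]+r*np.cos(a),c[1]+r*np.sin(a),a*0+z]).astype(int)],True,col)
cv2.imwrite("pics/w5.png",im)
```

```text
[[ 0.6383 -0.0165  0.0682]]
```

View pics/w5.png

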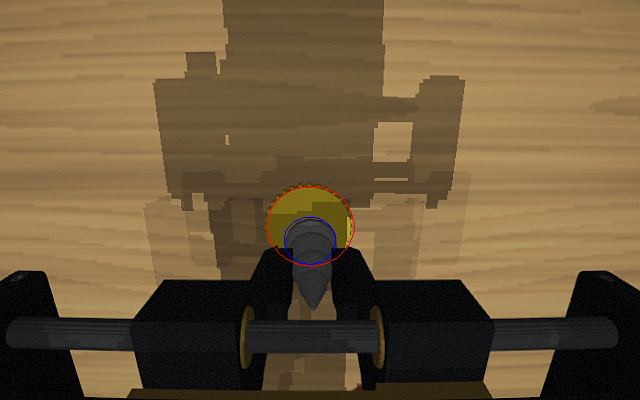

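The predicted lid ring (310,225) and base ring match what is seen to 1–2 px. Lower and release.

Emit:
send_rows:
  motion:
    - {"x": -0.1,"y": -0.05,"z": 0.8,"rx": 0,"ry": 0,"rz": 0,"jaw": 1}
    - {"x": 0,"y": 0,"z": 0.8,"rx": 0,"ry": 0,"rz": 0,"jaw": 1}
    - {"x": 0,"y": 0,"z": 0.4,"rx": 0,"ry": 0,"rz": 0,"jaw": 1}
    - {"x": 0,"y": 0,"z": 0.2,"rx": 0,"ry": 0,"rz": 0,"jaw": 1}
    - {"x": 0,"y": 0,"z": 0,"rx": 0,"ry": 0,"rz": 0,"jaw": 1}

```text
clock: 6.35
tool_pos: [0.6368, -0.0158, 0.0454]
eef_rot: [1.0, -0.0, -0.0, -0.0]
contact_force: [-0.5, 0.1, -0.1]
opening: 0.215
finger_force: 8.0
```

Emit:
send_rows:
  motion:
    - {"x": 0,"y": 0,"z": 0,"rx": 0,"ry": 0,"rz": 0,"jaw": 1}
    - {"x": 0,"y": 0,"z": 0,"rx": 0,"ry": 0,"rz": 0,"jaw": 1}
    - {"x": 0,"y": 0,"z": 0,"rx": 0,"ry": 0,"rz": 0,"jaw": 1}
    - {"x": 0,"y": 0,"z": 0,"rx": 0,"ry": 0,"rz": 0,"jaw": 1}
    - {"x": 0,"y": 0,"z": 0,"rx": 0,"ry": 0,"rz": 0,"jaw": 1}

```text
clock: 6.85
tool_pos: [0.637, -0.016, 0.0458]
eef_rot: [1.0, -0.001, 0.0, 0.0]
contact_force: [0.9, -0.6, 0.1]
opening: 0.213
finger_force: 8.0
```

Emit:
send_rows:
  motion:
    - {"x": 0,"y": 0,"z": 0.05,"rx": 0,"ry": 0,"rz": 0,"jaw": 2}
    - {"x": 0,"y": 0,"z": 0,"rx": 0,"ry": 0,"rz": 0,"jaw": 2.4}
    - {"x": 0,"y": 0,"z": 0,"rx": 0,"ry": 0,"rz": 0,"jaw": 3}
    - {"x": 0,"y": 0,"z": 0,"rx": 0,"ry": 0,"rz": 0,"jaw": 4}
    - {"x": 0,"y": 0,"z": 0,"rx": 0,"ry": 0,"rz": 0,"jaw": 5}

```text
clock: 7.35
tool_pos: [0.637, -0.016, 0.0452]
eef_rot: [1.0, -0.001, 0.0, 0.0]
contact_force: [0.4, -0.2, 0.4]
opening: 0.498
finger_force: 0.0
```

Emit:
send_rows:
  motion:
    - {"x": 0,"y": 0,"z": 0,"rx": 0,"ry": 0,"rz": 0,"jaw": 5}
    - {"x": 0,"y": 0,"z": -2,"rx": 0,"ry": 0,"rz": 0,"jaw": 5}
    - {"x": 0,"y": 0,"z": -4,"rx": 0,"ry": 0,"rz": 0,"jaw": 5}
    - {"x": 0,"y": 0,"z": -4,"rx": 0,"ry": 0,"rz": 0,"jaw": 5}
    - {"x": 0,"y": 0,"z": -4.6,"rx": 0,"ry": 0,"rz": 0,"jaw": 8.8}

```text
clock: 7.85
tool_pos: [0.6361, -0.016, 0.1919]
eef_rot: [1.0, -0.001, -0.001, 0.0]
contact_force: [1.3, -0.7, -0.2]
opening: 0.635
finger_force: 0.0
```

Emit:
send_rows:
  motion:
    - {"x": -4.5,"y": 0,"z": -2,"rx": 0,"ry": 0,"rz": 0,"jaw": 8.8}
    - {"x": -4.5,"y": 0,"z": -2,"rx": 0,"ry": 0,"rz": 0,"jaw": 8.8}
    - {"x": -4.5,"y": -2,"z": 0,"rx": 0,"ry": 0,"rz": 0,"jaw": 8.8}
    - {"x": -4.5,"y": -2,"z": 0,"rx": 0,"ry": 0,"rz": 0,"jaw": 8.8}
    - {"x": -3,"y": -3,"z": 0,"rx": 0,"ry": 0,"rz": 0,"jaw": 8.8}

```text
clock: 8.35
tool_pos: [0.4236, 0.0532, 0.2316]
eef_rot: [1.0, -0.002, -0.001, 0.001]
contact_force: [1.0, 1.2, -0.2]
opening: 0.998
finger_force: 0.0
```

Emit:
send_rows:
  motion:
    - {"x": 0,"y": -3,"z": 0,"rx": 0,"ry": 0,"rz": 0,"jaw": 8.8}
    - {"x": 0,"y": 0,"z": 0,"rx": 0,"ry": 0,"rz": 0,"jaw": 8.8}
    - {"x": 0,"y": 0,"z": 0,"rx": 0,"ry": 0,"rz": 0,"jaw": 8.8}
    - {"x": 0,"y": 0,"z": 0,"rx": 0,"ry": 0,"rz": 0,"jaw": 8.8}
    - {"x": 0,"y": 0,"z": 0,"rx": 0,"ry": 0,"rz": 0,"jaw": 8.8}

```text
clock: 8.85
tool_pos: [0.4274, 0.083, 0.2311]
eef_rot: [1.0, -0.002, 0.0, 0.0]
contact_force: [0.5, 0.1, 1.0]
opening: 1.0
finger_force: 0.0
```

Run:
```python
from h import *
s=snapshot("wrist"); save(s,"w6"); np.save("w6.npy",s,allow_pickle=True)
print(np.round(get_state()["tool_pos"],4))
```

```text
[0.4274 0.0832 0.2311]
```

View pics/w6.png

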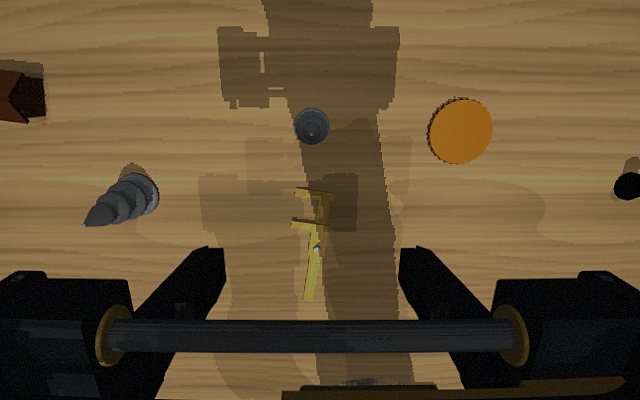

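The wrist view shows the medium tree at (311,126), orange lid (460,130), tall tree (125,198) and house (20,97). I measure these and verify the small tree by blob in the fixed views.

Run:
```python
from w import *
s=np.load("w6.npy",allow_pickle=True).item()
lids(s,["lo"]); tree(s,(311,126))
t=snapshot("scene"); b=np.array([.637,-.016,.008]); print("pred apex/base",proj(t,[b+[0,0,.062],b,[.5913,-.236,0],[.5913,-.236,.062]]).round(1).tolist())
hsv=cv2.cvtColor(t["img"],cv2.COLOR_RGB2HSV)
n,l,st,c=cv2.connectedComponentsWithStats((hsv[...,1]<75).astype(np.uint8))
for i in range(n):
    if 300<c[i][0]<380 and 200<c[i][1]<270 and st[i,4]>20: print(st[i],c[i])
```

```text
lo [ 428   98   65   67 3228] cen [470.7 -79.7] circ 470.1 -79.7 dia 71.8
tree [ 293  107   37   38 1061] cen px [311.1 125.6] [475.6  82.5] circ 475.2 82.4 dia 40.4 bbox mm [455.5  63. ] [495.3 102.4]
pred apex/base [[333.8, 229.0], [333.1, 242.0], [239.5, 262.9], [235.4, 250.7]]
[     0      0    640    400 227957] [311.96745878 216.96475651]
[328 230  12  18 145] [333.62758621 239.94482759]
```

The small tree stands on the yellow lid, its blob bbox matching the upright prediction. Now the medium tree at (0.4755, 0.0825).

Emit:
send_rows:
  motion:
    - {"x": 4.8,"y": 0.05,"z": 0,"rx": 0,"ry": 0,"rz": 0,"jaw": 8}
    - {"x": 0,"y": 0,"z": 3,"rx": 0,"ry": 0,"rz": 0,"jaw": 7}
    - {"x": 0,"y": 0,"z": 4,"rx": 0,"ry": 0,"rz": 0,"jaw": 6}
    - {"x": 0,"y": 0,"z": 2,"rx": 0,"ry": 0,"rz": 0,"jaw": 6}
    - {"x": 0,"y": 0,"z": 0,"rx": 0,"ry": 0,"rz": 0,"jaw": 6}

```text
clock: 9.45
tool_pos: [0.4735, 0.0828, 0.1389]
eef_rot: [1.0, -0.001, -0.003, 0.001]
contact_force: [-0.6, -0.5, 0.7]
opening: 0.678
finger_force: 0.0
```

Emit:
send_rows:
  motion:
    - {"x": 0,"y": 0,"z": 3,"rx": 0,"ry": 0,"rz": 0,"jaw": 6}
    - {"x": 0,"y": 0,"z": 3,"rx": 0,"ry": 0,"rz": 0,"jaw": 6}
    - {"x": 0,"y": 0,"z": 2.4,"rx": 0,"ry": 0,"rz": 0,"jaw": 6}
    - {"x": 0,"y": 0,"z": 1.0,"rx": 0,"ry": 0,"rz": 0,"jaw": 6}
    - {"x": 0,"y": 0,"z": 0,"rx": 0,"ry": 0,"rz": 0,"jaw": 6}

```text
clock: 9.95
tool_pos: [0.4752, 0.0835, 0.0471]
eef_rot: [1.0, -0.001, -0.0, 0.0]
contact_force: [-0.0, 0.3, -0.1]
opening: 0.682
finger_force: 0.0
```

Emit:
send_rows:
  motion:
    - {"x": 0,"y": 0,"z": 0,"rx": 0,"ry": 0,"rz": 0,"jaw": 6}
    - {"x": 0,"y": 0,"z": 0,"rx": 0,"ry": 0,"rz": 0,"jaw": 6}
    - {"x": 0,"y": 0,"z": 0,"rx": 0,"ry": 0,"rz": 0,"jaw": 6}
    - {"x": 0,"y": 0,"z": 0,"rx": 0,"ry": 0,"rz": 0,"jaw": 6}
    - {"x": 0,"y": 0,"z": 0,"rx": 0,"ry": 0,"rz": 0,"jaw": 6}

```text
clock: 10.45
tool_pos: [0.4753, 0.0838, 0.0476]
eef_rot: [1.0, -0.001, 0.0, -0.0]
contact_force: [0.1, 0.2, -0.5]
opening: 0.68
finger_force: 0.0
```

Emit:
send_rows:
  motion:
    - {"x": 0,"y": 0.1,"z": 0.25,"rx": 0,"ry": 0,"rz": 0,"jaw": 4}
    - {"x": 0,"y": 0,"z": 0,"rx": 0,"ry": 0,"rz": 0,"jaw": 3.2}
    - {"x": 0,"y": 0,"z": 0,"rx": 0,"ry": 0,"rz": 0,"jaw": 2.8}
    - {"x": 0,"y": 0,"z": 0,"rx": 0,"ry": 0,"rz": 0,"jaw": 2}
    - {"x": 0,"y": 0,"z": 0,"rx": 0,"ry": 0,"rz": 0,"jaw": 1.5}
  grip_force: 10

```text
clock: 10.95
tool_pos: [0.4751, 0.0828, 0.0447]
eef_rot: [1.0, -0.001, 0.0, 0.0]
contact_force: [-0.0, 0.0, 0.2]
opening: 0.29
finger_force: 10.0
```

Emit:
send_rows:
  motion:
    - {"x": 0,"y": 0,"z": 0,"rx": 0,"ry": 0,"rz": 0,"jaw": 1.5}
    - {"x": 0,"y": 0,"z": 0,"rx": 0,"ry": 0,"rz": 0,"jaw": 1.5}
    - {"x": 0,"y": 0,"z": 0,"rx": 0,"ry": 0,"rz": 0,"jaw": 1.5}
    - {"x": 0,"y": 0,"z": -1,"rx": 0,"ry": 0,"rz": 0,"jaw": 1.5}
    - {"x": 0,"y": 0,"z": -2,"rx": 0,"ry": 0,"rz": 0,"jaw": 1.5}

```text
clock: 11.45
tool_pos: [0.4743, 0.0826, 0.0746]
eef_rot: [1.0, -0.001, -0.001, 0.0]
contact_force: [-0.5, 1.4, 0.4]
opening: 0.294
finger_force: 10.0
```

Emit:
send_rows:
  motion:
    - {"x": 0,"y": 0,"z": -3,"rx": 0,"ry": 0,"rz": 0,"jaw": 1.5}
    - {"x": 0,"y": 0,"z": -2,"rx": 0,"ry": 0,"rz": 0,"jaw": 1.5}
    - {"x": 0,"y": 0,"z": 0,"rx": 0,"ry": 0,"rz": 0,"jaw": 1.5}
    - {"x": 0,"y": 0,"z": 0,"rx": 0,"ry": 0,"rz": 0,"jaw": 1.5}
    - {"x": 0,"y": 0,"z": 0,"rx": 0,"ry": 0,"rz": 0,"jaw": 1.5}

```text
clock: 11.95
tool_pos: [0.4746, 0.0826, 0.1241]
eef_rot: [1.0, -0.001, -0.001, 0.0]
contact_force: [0.3, 0.4, 0.2]
opening: 0.29
finger_force: 10.0
```

```bash
cat > chk.py <<'E'
from h import *
import sys
n,h,ht,rb=sys.argv[1],*map(float,sys.argv[2:5])   # grip height, tree height, base radius
s=snapshot("wrist"); st=get_state(); P=np.array(st["tool_pos"]); print(P.round(4),round(st["opening"]*88,1))
b=P-[0,0,h]; a=np.linspace(0,6.28,60); im=s["img"][:,:,::-1].copy()
cv2.polylines(im,[proj(s,np.c_[b[0]+rb*np.cos(a),b[1]+rb*np.sin(a),a*0+b[2]+.001]).astype(int)],True,(255,0,0))
ap=proj(s,b+[0,0,ht])[0].astype(int).tolist(); print("apex",ap); cv2.circle(im,ap,3,(0,0,255))
if len(sys.argv)>5:
    x,y,r=map(float,sys.argv[5:8]); cv2.polylines(im,[proj(s,np.c_[x+r*np.cos(a),y+r*np.sin(a),a*0+.008]).astype(int)],True,(0,255,0))
cv2.imwrite(f"pics/{n}.png",im)
E
python3 chk.py w7 .045 .08 .02
```

```text
[0.4745 0.0826 0.1239] 25.6
apex [309, 324]
```

View pics/w7.png

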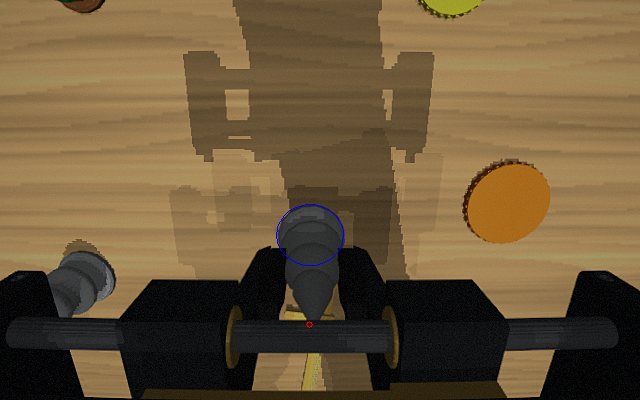

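The medium tree is held upright: base ring at (310,235) and predicted apex (309,324) both coincide with the tree. Carry it to orange at (0.4705, -0.080).

Emit:
send_rows:
  motion:
    - {"x": 0,"y": 2.3,"z": 0,"rx": 0,"ry": 0,"rz": 0,"jaw": 1.5}
    - {"x": 0,"y": 4,"z": 0,"rx": 0,"ry": 0,"rz": 0,"jaw": 1.5}
    - {"x": -0.2,"y": 4,"z": 0,"rx": 0,"ry": 0,"rz": 0,"jaw": 1.5}
    - {"x": -0.2,"y": 4,"z": 0,"rx": 0,"ry": 0,"rz": 0,"jaw": 1.5}
    - {"x": 0,"y": 2,"z": 0,"rx": 0,"ry": 0,"rz": 0,"jaw": 1.5}

```text
clock: 12.5
tool_pos: [0.4694, -0.0844, 0.1238]
eef_rot: [1.0, -0.003, -0.001, 0.001]
contact_force: [-0.1, 0.5, -0.8]
opening: 0.288
finger_force: 10.0
```

Emit:
send_rows:
  motion:
    - {"x": 0,"y": 0,"z": 0,"rx": 0,"ry": 0,"rz": 0,"jaw": 1.5}
    - {"x": 0,"y": 0,"z": 2,"rx": 0,"ry": 0,"rz": 0,"jaw": 1.5}
    - {"x": 0,"y": 0,"z": 2,"rx": 0,"ry": 0,"rz": 0,"jaw": 1.5}
    - {"x": 0,"y": 0,"z": 1,"rx": 0,"ry": 0,"rz": 0,"jaw": 1.5}
    - {"x": 0,"y": 0,"z": 0,"rx": 0,"ry": 0,"rz": 0,"jaw": 1.5}

```text
clock: 13.0
tool_pos: [0.47, -0.0789, 0.0733]
eef_rot: [1.0, 0.0, -0.002, -0.0]
contact_force: [-0.1, 0.4, -0.0]
opening: 0.293
finger_force: 10.0
```

Emit:
send_rows:
  motion:
    - {"x": 0,"y": 0,"z": 0,"rx": 0,"ry": 0,"rz": 0,"jaw": 1.5}
    - {"x": 0,"y": 0,"z": 0,"rx": 0,"ry": 0,"rz": 0,"jaw": 1.5}
    - {"x": 0,"y": 0,"z": 0,"rx": 0,"ry": 0,"rz": 0,"jaw": 1.5}
    - {"x": 0,"y": 0,"z": 0,"rx": 0,"ry": 0,"rz": 0,"jaw": 1.5}
    - {"x": 0,"y": 0,"z": 0,"rx": 0,"ry": 0,"rz": 0,"jaw": 1.5}

```text
clock: 13.5
tool_pos: [0.4711, -0.0803, 0.075]
eef_rot: [1.0, -0.001, 0.0, 0.0]
contact_force: [-0.2, -0.2, 0.2]
opening: 0.291
finger_force: 10.0
```

```bash
python3 chk.py w8 .045 .08 .02 .4705 -.0805 .035
```

```text
[ 0.4711 -0.0803  0.075 ] 25.2
apex [308, 324]
```

View pics/w8.png

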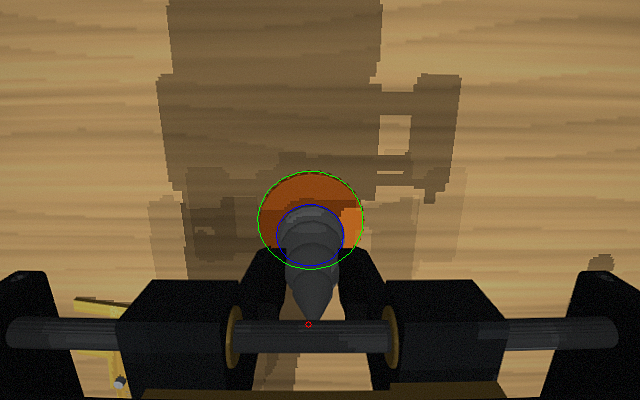

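The ring on the orange lid coincides with its edge (310,220). Lower, release and go towards the tall tree.

Emit:
send_rows:
  motion:
    - {"x": 0,"y": 0,"z": 0.8,"rx": 0,"ry": 0,"rz": 0,"jaw": 1.5}
    - {"x": 0,"y": 0,"z": 0.8,"rx": 0,"ry": 0,"rz": 0,"jaw": 1.5}
    - {"x": 0,"y": 0,"z": 0.35,"rx": 0,"ry": 0,"rz": 0,"jaw": 1.5}
    - {"x": 0,"y": 0,"z": 0.2,"rx": 0,"ry": 0,"rz": 0,"jaw": 1.5}
    - {"x": 0,"y": 0,"z": 0,"rx": 0,"ry": 0,"rz": 0,"jaw": 1.5}

```text
clock: 14.05
tool_pos: [0.4707, -0.0801, 0.0529]
eef_rot: [1.0, -0.0, -0.0, -0.0]
contact_force: [-0.5, 0.3, 0.6]
opening: 0.292
finger_force: 10.0
```

Emit:
send_rows:
  motion:
    - {"x": 0,"y": 0,"z": 0,"rx": 0,"ry": 0,"rz": 0,"jaw": 1.5}
    - {"x": 0,"y": 0,"z": 0,"rx": 0,"ry": 0,"rz": 0,"jaw": 1.5}
    - {"x": 0,"y": 0,"z": 0,"rx": 0,"ry": 0,"rz": 0,"jaw": 1.5}
    - {"x": 0,"y": 0,"z": 0,"rx": 0,"ry": 0,"rz": 0,"jaw": 1.5}
    - {"x": 0,"y": 0,"z": 0,"rx": 0,"ry": 0,"rz": 0,"jaw": 1.5}

```text
clock: 14.55
tool_pos: [0.471, -0.0803, 0.0533]
eef_rot: [1.0, -0.001, 0.0, 0.0]
contact_force: [-0.4, -0.6, -0.2]
opening: 0.288
finger_force: 10.0
```

Emit:
send_rows:
  motion:
    - {"x": 0,"y": 0,"z": 0,"rx": 0,"ry": 0,"rz": 0,"jaw": 2.6}
    - {"x": 0,"y": 0,"z": 0,"rx": 0,"ry": 0,"rz": 0,"jaw": 3}
    - {"x": 0,"y": 0,"z": 0,"rx": 0,"ry": 0,"rz": 0,"jaw": 4}
    - {"x": 0,"y": 0,"z": 0,"rx": 0,"ry": 0,"rz": 0,"jaw": 5}
    - {"x": 0,"y": 0,"z": 0,"rx": 0,"ry": 0,"rz": 0,"jaw": 6}

```text
clock: 15.05
tool_pos: [0.4709, -0.0803, 0.0532]
eef_rot: [1.0, -0.001, 0.0, 0.0]
contact_force: [0.2, -0.1, -0.3]
opening: 0.59
finger_force: 0.0
```

Emit:
send_rows:
  motion:
    - {"x": 0,"y": 0,"z": 0,"rx": 0,"ry": 0,"rz": 0,"jaw": 6}
    - {"x": 0,"y": 0,"z": -2,"rx": 0,"ry": 0,"rz": 0,"jaw": 6}
    - {"x": 0,"y": 0,"z": -4,"rx": 0,"ry": 0,"rz": 0,"jaw": 6}
    - {"x": 0,"y": 0,"z": -4,"rx": 0,"ry": 0,"rz": 0,"jaw": 6}
    - {"x": 0,"y": 0,"z": -4.5,"rx": 0,"ry": 0,"rz": 0,"jaw": 8.8}

```text
clock: 15.55
tool_pos: [0.4701, -0.0802, 0.1993]
eef_rot: [1.0, -0.001, -0.001, -0.0]
contact_force: [1.4, 0.1, 0.8]
opening: 0.752
finger_force: 0.0
```

Emit:
send_rows:
  motion:
    - {"x": 0,"y": 0,"z": -4.5,"rx": 0,"ry": 0,"rz": 0,"jaw": 8.8}
    - {"x": -1,"y": -4,"z": 0,"rx": 0,"ry": 0,"rz": 0,"jaw": 8.8}
    - {"x": -1.3,"y": -4.5,"z": 0,"rx": 0,"ry": 0,"rz": 0,"jaw": 8.8}
    - {"x": -1.3,"y": -4.5,"z": 0,"rx": 0,"ry": 0,"rz": 0,"jaw": 8.8}
    - {"x": -1.4,"y": -4.5,"z": 0,"rx": 0,"ry": 0,"rz": 0,"jaw": 8.8}

```text
clock: 16.05
tool_pos: [0.4205, 0.0962, 0.2434]
eef_rot: [1.0, -0.001, 0.0, -0.0]
contact_force: [0.7, 0.4, 0.2]
opening: 0.999
finger_force: 0.0
```

Emit:
send_rows:
  motion:
    - {"x": -1.4,"y": -4.5,"z": 0,"rx": 0,"ry": 0,"rz": 0,"jaw": 8.8}
    - {"x": -1.4,"y": -4.5,"z": 0,"rx": 0,"ry": 0,"rz": 0,"jaw": 8.8}
    - {"x": -1.4,"y": -4.5,"z": 0,"rx": 0,"ry": 0,"rz": 0,"jaw": 8.8}
    - {"x": -1.4,"y": -4.5,"z": 0,"rx": 0,"ry": 0,"rz": 0,"jaw": 8.8}
    - {"x": -1.4,"y": -1.5,"z": 0,"rx": 0,"ry": 0,"rz": 0,"jaw": 8.8}

```text
clock: 16.55
tool_pos: [0.3501, 0.2953, 0.2433]
eef_rot: [1.0, 0.003, 0.001, -0.002]
contact_force: [-0.4, -0.5, 0.4]
opening: 0.999
finger_force: 0.0
```

Emit:
send_rows:
  motion:
    - {"x": 0,"y": 0,"z": 0,"rx": 0,"ry": 0,"rz": 0,"jaw": 8.8}
    - {"x": 0,"y": 0,"z": 0,"rx": 0,"ry": 0,"rz": 0,"jaw": 8.8}
    - {"x": 0,"y": 0,"z": 0,"rx": 0,"ry": 0,"rz": 0,"jaw": 8.8}
    - {"x": 0,"y": 0,"z": 0,"rx": 0,"ry": 0,"rz": 0,"jaw": 8.8}
    - {"x": 0,"y": 0,"z": 0,"rx": 0,"ry": 0,"rz": 0,"jaw": 8.8}

```text
clock: 17.05
tool_pos: [0.352, 0.2888, 0.2432]
eef_rot: [1.0, -0.002, 0.0, 0.0]
contact_force: [-0.2, -0.2, 0.2]
opening: 0.995
finger_force: 0.0
```

Run:
```python
from w import *
s=snapshot("wrist"); save(s,"w9"); np.save("w9.npy",s,allow_pickle=True)
print(np.round(get_state()["tool_pos"],4),proj(s,[.3975,.2895,.002]))
x,y=proj(s,[.3975,.2895,.05])[0].astype(int); W=tree(s,(x,y))
t=snapshot("scene"); 
hsv=cv2.cvtColor(t["img"],cv2.COLOR_RGB2HSV)
n,l,st,c=cv2.connectedComponentsWithStats((hsv[...,1]<75).astype(np.uint8))
for p in([.637,-.016],[.471,-.08]):
    q=proj(t,[p+[.008],p+[.088]]).round(1); print("pred base/apex h80",q.tolist())
    for i in range(1,n):
        if st[i,4]>20 and np.hypot(*(c[i]-q.mean(0)))<25: print(st[i],c[i].round(1))
```

```text
[0.3519 0.2891 0.2432] [[310.17579718 127.12364579]]
tree [ 288  103   46   47 1683] cen px [310.8 126.2] [398.5 288.8] circ 398.0 288.7 dia 52.2 bbox mm [372.7 263.6] [423.8 314.6]
pred base/apex h80 [[333.1, 242.0], [334.0, 225.0]]
[328 230  12  18 144] [333.6 240. ]
pred base/apex h80 [[281.6, 198.6], [279.3, 180.0]]
[275 181  15  25 241] [281.5 195.4]
```

View pics/w9.png

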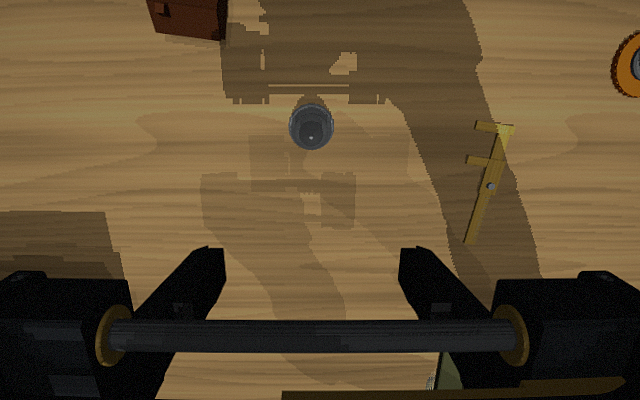

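The tall tree is at (311,126), i.e. (0.398, 0.2887), with a base of 52.2 mm as expected. The medium tree stands on orange. Grasp the tall one.

Emit:
send_rows:
  motion:
    - {"x": 4.6,"y": 0,"z": 0,"rx": 0,"ry": 0,"rz": 0,"jaw": 8}
    - {"x": 0,"y": 0,"z": 0,"rx": 0,"ry": 0,"rz": 0,"jaw": 7.5}
    - {"x": 0,"y": 0,"z": 3,"rx": 0,"ry": 0,"rz": 0,"jaw": 7}
    - {"x": 0,"y": 0,"z": 4,"rx": 0,"ry": 0,"rz": 0,"jaw": 7}
    - {"x": 0,"y": 0,"z": 2,"rx": 0,"ry": 0,"rz": 0,"jaw": 7}

```text
clock: 17.65
tool_pos: [0.3965, 0.2889, 0.151]
eef_rot: [1.0, -0.001, -0.001, 0.001]
contact_force: [0.1, -0.2, -0.2]
opening: 0.798
finger_force: 0.0
```

Emit:
send_rows:
  motion:
    - {"x": 0,"y": 0,"z": 3,"rx": 0,"ry": 0,"rz": 0,"jaw": 7}
    - {"x": 0,"y": 0,"z": 3,"rx": 0,"ry": 0,"rz": 0,"jaw": 7}
    - {"x": 0,"y": 0,"z": 2.4,"rx": 0,"ry": 0,"rz": 0,"jaw": 7}
    - {"x": 0,"y": 0,"z": 1.4,"rx": 0,"ry": 0,"rz": 0,"jaw": 7}
    - {"x": 0,"y": 0,"z": 0,"rx": 0,"ry": 0,"rz": 0,"jaw": 7}

```text
clock: 18.15
tool_pos: [0.3965, 0.2891, 0.0536]
eef_rot: [1.0, -0.001, -0.001, 0.001]
contact_force: [-0.3, -1.1, -0.2]
opening: 0.794
finger_force: 0.0
```

Emit:
send_rows:
  motion:
    - {"x": 0,"y": 0,"z": 0,"rx": 0,"ry": 0,"rz": 0,"jaw": 7}
    - {"x": 0,"y": 0,"z": 0,"rx": 0,"ry": 0,"rz": 0,"jaw": 7}
    - {"x": 0,"y": 0,"z": 0,"rx": 0,"ry": 0,"rz": 0,"jaw": 7}
    - {"x": 0,"y": 0,"z": 0,"rx": 0,"ry": 0,"rz": 0,"jaw": 7}
    - {"x": 0,"y": 0,"z": 0,"rx": 0,"ry": 0,"rz": 0,"jaw": 7}

```text
clock: 18.65
tool_pos: [0.3976, 0.29, 0.0556]
eef_rot: [1.0, -0.001, 0.0, -0.0]
contact_force: [0.6, -1.5, 0.1]
opening: 0.793
finger_force: 0.0
```

Emit:
send_rows:
  motion:
    - {"x": 0,"y": 0.1,"z": 0.25,"rx": 0,"ry": 0,"rz": 0,"jaw": 5}
    - {"x": 0,"y": 0,"z": 0,"rx": 0,"ry": 0,"rz": 0,"jaw": 4}
    - {"x": 0,"y": 0,"z": 0,"rx": 0,"ry": 0,"rz": 0,"jaw": 3.6}
    - {"x": 0,"y": 0,"z": 0,"rx": 0,"ry": 0,"rz": 0,"jaw": 3}
    - {"x": 0,"y": 0,"z": 0,"rx": 0,"ry": 0,"rz": 0,"jaw": 2.2}
  grip_force: 12

```text
clock: 19.15
tool_pos: [0.3974, 0.2889, 0.0527]
eef_rot: [1.0, -0.001, 0.0, -0.0]
contact_force: [0.4, 0.2, 0.2]
opening: 0.379
finger_force: 12.0
```

Emit:
send_rows:
  motion:
    - {"x": 0,"y": 0,"z": 0,"rx": 0,"ry": 0,"rz": 0,"jaw": 2.2}
    - {"x": 0,"y": 0,"z": 0,"rx": 0,"ry": 0,"rz": 0,"jaw": 2.2}
    - {"x": 0,"y": 0,"z": 0,"rx": 0,"ry": 0,"rz": 0,"jaw": 2.2}
    - {"x": 0,"y": 0,"z": -1,"rx": 0,"ry": 0,"rz": 0,"jaw": 2.2}
    - {"x": 0,"y": 0,"z": -2,"rx": 0,"ry": 0,"rz": 0,"jaw": 2.2}

```text
clock: 19.65
tool_pos: [0.3966, 0.2882, 0.0825]
eef_rot: [1.0, -0.001, -0.001, 0.001]
contact_force: [-0.6, -0.3, -0.2]
opening: 0.383
finger_force: 12.0
```

Emit:
send_rows:
  motion:
    - {"x": 0,"y": 0,"z": -3,"rx": 0,"ry": 0,"rz": 0,"jaw": 2.2}
    - {"x": 0,"y": 0,"z": -4,"rx": 0,"ry": 0,"rz": 0,"jaw": 2.2}
    - {"x": 0,"y": 0,"z": -2,"rx": 0,"ry": 0,"rz": 0,"jaw": 2.2}
    - {"x": 0,"y": 0,"z": 0,"rx": 0,"ry": 0,"rz": 0,"jaw": 2.2}
    - {"x": 0,"y": 0,"z": 0,"rx": 0,"ry": 0,"rz": 0,"jaw": 2.2}

```text
clock: 20.15
tool_pos: [0.3972, 0.2887, 0.173]
eef_rot: [1.0, -0.001, 0.0, -0.0]
contact_force: [-0.3, -0.6, -1.1]
opening: 0.383
finger_force: 12.0
```

```bash
python3 chk.py w10 .053 .098 .026
```

```text
[0.3968 0.2884 0.1723] 33.7
apex [309, 343]
```

View pics/w10.png

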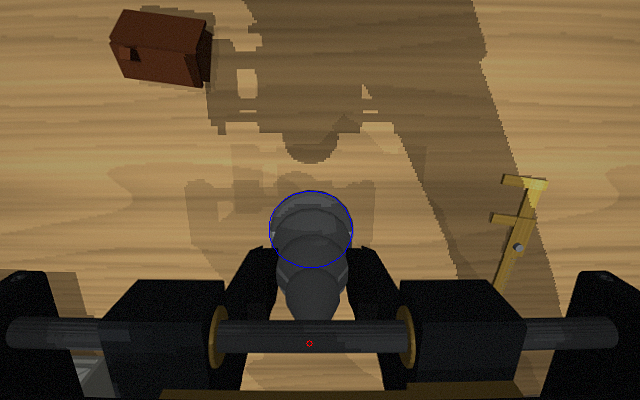

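The tall tree is held upright, with its base ring matched at (311,230). Raise it and carry it to the blue lid at (0.498, -0.400).

Emit:
send_rows:
  motion:
    - {"x": 0,"y": 0,"z": -3,"rx": 0,"ry": 0,"rz": 0,"jaw": 2.2}
    - {"x": 0,"y": 0,"z": -3,"rx": 0,"ry": 0,"rz": 0,"jaw": 2.2}
    - {"x": 0.2,"y": 1.5,"z": 0,"rx": 0,"ry": 0,"rz": 0,"jaw": 2.2}
    - {"x": 0.2,"y": 3,"z": 0,"rx": 0,"ry": 0,"rz": 0,"jaw": 2.2}
    - {"x": 0.7,"y": 4.5,"z": 0,"rx": 0,"ry": 0,"rz": 0,"jaw": 2.2}

```text
clock: 20.7
tool_pos: [0.4071, 0.1992, 0.2312]
eef_rot: [1.0, 0.002, -0.001, 0.0]
contact_force: [0.9, -0.2, -1.1]
opening: 0.379
finger_force: 12.0
```

Emit:
send_rows:
  motion:
    - {"x": 0.7,"y": 4.5,"z": 0,"rx": 0,"ry": 0,"rz": 0,"jaw": 2.2}
    - {"x": 0.7,"y": 4.5,"z": 0,"rx": 0,"ry": 0,"rz": 0,"jaw": 2.2}
    - {"x": 0.7,"y": 4.5,"z": 0,"rx": 0,"ry": 0,"rz": 0,"jaw": 2.2}
    - {"x": 0.7,"y": 4.5,"z": 0,"rx": 0,"ry": 0,"rz": 0,"jaw": 2.2}
    - {"x": 0.7,"y": 4.5,"z": 0,"rx": 0,"ry": 0,"rz": 0,"jaw": 2.2}

```text
clock: 21.2
tool_pos: [0.4415, -0.0286, 0.231]
eef_rot: [1.0, -0.001, -0.002, 0.0]
contact_force: [1.3, 0.5, -0.1]
opening: 0.378
finger_force: 12.0
```

Emit:
send_rows:
  motion:
    - {"x": 0.7,"y": 4.5,"z": 0,"rx": 0,"ry": 0,"rz": 0,"jaw": 2.2}
    - {"x": 0.7,"y": 4.5,"z": 0,"rx": 0,"ry": 0,"rz": 0,"jaw": 2.2}
    - {"x": 0.7,"y": 4.5,"z": 0,"rx": 0,"ry": 0,"rz": 0,"jaw": 2.2}
    - {"x": 0.7,"y": 4.5,"z": 0,"rx": 0,"ry": 0,"rz": 0,"jaw": 2.2}
    - {"x": 0.7,"y": 4.5,"z": 0,"rx": 0,"ry": 0,"rz": 0,"jaw": 2.2}

```text
clock: 21.7
tool_pos: [0.476, -0.2532, 0.2305]
eef_rot: [1.0, -0.001, -0.002, -0.001]
contact_force: [0.1, 0.1, -0.6]
opening: 0.38
finger_force: 12.0
```

Emit:
send_rows:
  motion:
    - {"x": 0.7,"y": 4.5,"z": 0,"rx": 0,"ry": 0,"rz": 0,"jaw": 2.2}
    - {"x": 0.7,"y": 4,"z": 0,"rx": 0,"ry": 0,"rz": 0,"jaw": 2.2}
    - {"x": 0.6,"y": 3,"z": 0,"rx": 0,"ry": 0,"rz": 0,"jaw": 2.2}
    - {"x": 0,"y": 0,"z": 0,"rx": 0,"ry": 0,"rz": 0,"jaw": 2.2}
    - {"x": 0,"y": 0,"z": 0,"rx": 0,"ry": 0,"rz": 0,"jaw": 2.2}

```text
clock: 22.2
tool_pos: [0.4959, -0.3662, 0.2303]
eef_rot: [1.0, -0.001, -0.002, -0.001]
contact_force: [0.1, 0.6, -1.7]
opening: 0.379
finger_force: 12.0
```

Emit:
send_rows:
  motion:
    - {"x": 0,"y": 0,"z": 0,"rx": 0,"ry": 0,"rz": 0,"jaw": 2.2}
    - {"x": 0,"y": 0,"z": 0,"rx": 0,"ry": 0,"rz": 0,"jaw": 2.2}
    - {"x": 0,"y": 0,"z": 0,"rx": 0,"ry": 0,"rz": 0,"jaw": 2.2}
    - {"x": 0,"y": 0,"z": 0,"rx": 0,"ry": 0,"rz": 0,"jaw": 2.2}
    - {"x": 0,"y": 0,"z": 0,"rx": 0,"ry": 0,"rz": 0,"jaw": 2.2}

```text
clock: 22.7
tool_pos: [0.4977, -0.366, 0.2329]
eef_rot: [1.0, -0.0, 0.0, 0.0]
contact_force: [0.0, -0.4, 0.1]
opening: 0.38
finger_force: 12.0
```

Run:
```python
from w import *
s=snapshot("wrist"); print(np.round(get_state()["tool_pos"],4),get_state()["opening"]); lids(s,["lb"])
```

```text
[ 0.4977 -0.3661  0.2329] 0.3819568847389869
lb [ 305  131   76   75 4156] cen [ 501.2 -402.4] circ 497.9 -401.4 dia 86.4
```

Emit:
send_rows:
  motion:
    - {"x": 0,"y": 1.5,"z": 0,"rx": 0,"ry": 0,"rz": 0,"jaw": 2.2}
    - {"x": 0,"y": 2,"z": 0,"rx": 0,"ry": 0,"rz": 0,"jaw": 2.2}
    - {"x": 0,"y": 0,"z": 3,"rx": 0,"ry": 0,"rz": 0,"jaw": 2.2}
    - {"x": 0,"y": 0,"z": 4,"rx": 0,"ry": 0,"rz": 0,"jaw": 2.2}
    - {"x": 0,"y": 0,"z": 4,"rx": 0,"ry": 0,"rz": 0,"jaw": 2.2}

```text
clock: 23.25
tool_pos: [0.4976, -0.4035, 0.122]
eef_rot: [1.0, -0.001, 0.001, 0.001]
contact_force: [0.2, -0.1, -0.9]
opening: 0.381
finger_force: 12.0
```

Emit:
send_rows:
  motion:
    - {"x": 0,"y": 0,"z": 2.5,"rx": 0,"ry": 0,"rz": 0,"jaw": 2.2}
    - {"x": 0,"y": 0,"z": 1,"rx": 0,"ry": 0,"rz": 0,"jaw": 2.2}
    - {"x": 0,"y": 0,"z": 0,"rx": 0,"ry": 0,"rz": 0,"jaw": 2.2}
    - {"x": 0,"y": 0,"z": 0,"rx": 0,"ry": 0,"rz": 0,"jaw": 2.2}
    - {"x": 0,"y": 0,"z": 0,"rx": 0,"ry": 0,"rz": 0,"jaw": 2.2}

```text
clock: 23.75
tool_pos: [0.4986, -0.4024, 0.0895]
eef_rot: [1.0, -0.001, 0.001, 0.001]
contact_force: [-0.1, 0.1, -1.3]
opening: 0.379
finger_force: 12.0
```

Emit:
send_rows:
  motion:
    - {"x": 0,"y": 0,"z": 0,"rx": 0,"ry": 0,"rz": 0,"jaw": 2.2}
    - {"x": 0,"y": 0,"z": 0,"rx": 0,"ry": 0,"rz": 0,"jaw": 2.2}
    - {"x": 0,"y": 0,"z": 0,"rx": 0,"ry": 0,"rz": 0,"jaw": 2.2}
    - {"x": 0,"y": 0,"z": 0,"rx": 0,"ry": 0,"rz": 0,"jaw": 2.2}
    - {"x": 0,"y": 0,"z": 0,"rx": 0,"ry": 0,"rz": 0,"jaw": 2.2}

```text
clock: 24.25
tool_pos: [0.4976, -0.4013, 0.0878]
eef_rot: [1.0, -0.001, 0.0, 0.0]
contact_force: [-0.4, 0.1, -0.8]
opening: 0.38
finger_force: 12.0
```

```bash
python3 chk.py w11 .053 .098 .026 .4985 -.401 .043
```

```text
[ 0.4975 -0.4013  0.0878] 33.5
apex [308, 343]
```

View pics/w11.png

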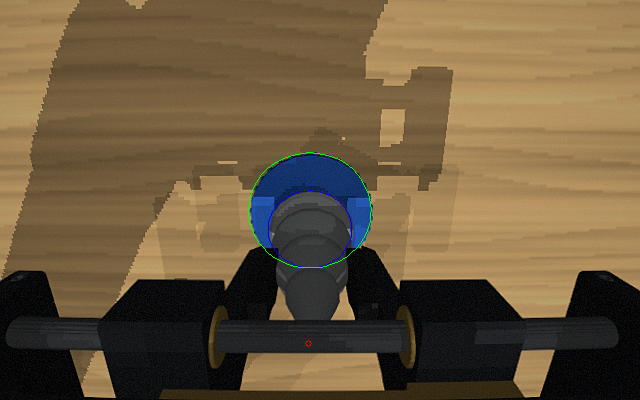

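The lid ring (310,210) and base match. Lower, release and retract.

Emit:
send_rows:
  motion:
    - {"x": 0.05,"y": 0,"z": 1,"rx": 0,"ry": 0,"rz": 0,"jaw": 2.2}
    - {"x": 0,"y": 0,"z": 0.8,"rx": 0,"ry": 0,"rz": 0,"jaw": 2.2}
    - {"x": 0,"y": 0,"z": 0.5,"rx": 0,"ry": 0,"rz": 0,"jaw": 2.2}
    - {"x": 0,"y": 0,"z": 0.35,"rx": 0,"ry": 0,"rz": 0,"jaw": 2.2}
    - {"x": 0,"y": 0,"z": 0,"rx": 0,"ry": 0,"rz": 0,"jaw": 2.2}

```text
clock: 24.8
tool_pos: [0.4979, -0.4009, 0.0607]
eef_rot: [1.0, -0.0, -0.0, -0.0]
contact_force: [-0.2, -0.0, -0.6]
opening: 0.382
finger_force: 12.0
```

Emit:
send_rows:
  motion:
    - {"x": 0,"y": 0,"z": 0,"rx": 0,"ry": 0,"rz": 0,"jaw": 2.2}
    - {"x": 0,"y": 0,"z": 0,"rx": 0,"ry": 0,"rz": 0,"jaw": 2.2}
    - {"x": 0,"y": 0,"z": 0,"rx": 0,"ry": 0,"rz": 0,"jaw": 2.2}
    - {"x": 0,"y": 0,"z": 0,"rx": 0,"ry": 0,"rz": 0,"jaw": 2.2}
    - {"x": 0,"y": 0,"z": 0,"rx": 0,"ry": 0,"rz": 0,"jaw": 2.2}

```text
clock: 25.3
tool_pos: [0.4981, -0.4014, 0.0613]
eef_rot: [1.0, -0.001, 0.0, 0.0]
contact_force: [0.1, 1.0, -1.1]
opening: 0.382
finger_force: 12.0
```

Emit:
send_rows:
  motion:
    - {"x": 0,"y": 0,"z": 0,"rx": 0,"ry": 0,"rz": 0,"jaw": 3.4}
    - {"x": 0,"y": 0,"z": 0,"rx": 0,"ry": 0,"rz": 0,"jaw": 4}
    - {"x": 0,"y": 0,"z": 0,"rx": 0,"ry": 0,"rz": 0,"jaw": 5}
    - {"x": 0,"y": 0,"z": 0,"rx": 0,"ry": 0,"rz": 0,"jaw": 6}
    - {"x": 0,"y": 0,"z": 0,"rx": 0,"ry": 0,"rz": 0,"jaw": 7}

```text
clock: 25.8
tool_pos: [0.4981, -0.4013, 0.0613]
eef_rot: [1.0, -0.001, 0.0, 0.0]
contact_force: [-0.7, 1.2, 0.4]
opening: 0.701
finger_force: 0.0
```

Emit:
send_rows:
  motion:
    - {"x": 0,"y": 0,"z": 0,"rx": 0,"ry": 0,"rz": 0,"jaw": 7}
    - {"x": 0,"y": 0,"z": -2,"rx": 0,"ry": 0,"rz": 0,"jaw": 7}
    - {"x": 0,"y": 0,"z": -4,"rx": 0,"ry": 0,"rz": 0,"jaw": 7}
    - {"x": 0,"y": 0,"z": -4,"rx": 0,"ry": 0,"rz": 0,"jaw": 7}
    - {"x": 0,"y": 0,"z": -4,"rx": 0,"ry": 0,"rz": 0,"jaw": 7}

```text
clock: 26.3
tool_pos: [0.4978, -0.4011, 0.2026]
eef_rot: [1.0, -0.001, -0.0, -0.0]
contact_force: [-0.1, -0.4, 0.5]
opening: 0.796
finger_force: 0.0
```

Emit:
send_rows:
  motion:
    - {"x": -3,"y": 0,"z": -3,"rx": 0,"ry": 0,"rz": 0,"jaw": 7}
    - {"x": -4,"y": 0,"z": -1,"rx": 0,"ry": 0,"rz": 0,"jaw": 7}
    - {"x": -3,"y": 0,"z": 0,"rx": 0,"ry": 0,"rz": 0,"jaw": 7}
    - {"x": 0,"y": 0,"z": 0,"rx": 0,"ry": 0,"rz": 0,"jaw": 7}
    - {"x": 0,"y": 0,"z": 0,"rx": 0,"ry": 0,"rz": 0,"jaw": 7}

```text
clock: 26.8
tool_pos: [0.3979, -0.4014, 0.2416]
eef_rot: [1.0, -0.001, 0.0, 0.0]
contact_force: [0.3, 1.1, -0.5]
opening: 0.793
finger_force: 0.0
```

Run:
```python
from h import *
s=snapshot("scene"); save(s,"end"); print(np.round(get_state()["tool_pos"],3),np.round(get_state()["contact_force"],1))
```

```text
[ 0.399 -0.401  0.241] [ 0.1 -0.3  0.5]
```

View pics/end.png

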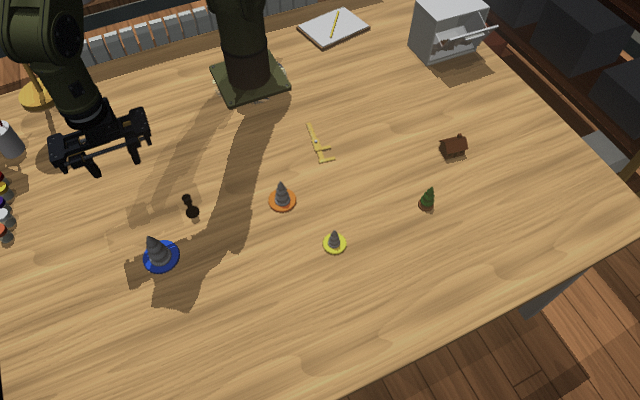

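All three trees stand in the middle of their lids: blue (158,252), orange (281,197), yellow (334,241). The queen, house and green tree have not moved, and the arm is clear.

```bash
python3 -c "
from plant import *
print(finish_job())"
```

```text
the job is handed in; nothing more can be done
None
```

The job is handed in: in the last picture all three grey trees stand upright on their own lids, placed smallest first, with the green tree, queen and farmhouse unmoved; the judge gave no verdict back.

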